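# Load a mount-board strip into the trimmer and hold it flat

## Robot

A 6-joint arm with a two-finger parallel gripper is mounted at the origin on the work surface. World frame = base frame: x ahead of the robot, y to its left, z up, the work surface at z = 0. Lengths are in m, angles in degrees, forces in N, time in s.
With the tool pointing down it reaches from about 0.4 to 0.825 m from the base axis. Payload 7 kg.
Tool frame: the origin (TCP) lies midway between the tips of the shut fingers; the grasp point (between the pads) lies 19 mm behind it; z points along the fingers, y is the line along which they close (so a half turn about z gives the same grasp; the last joint's range is limited). The gripper opens to 88 mm and grips with 3 to 60 N. Pads are 19 mm wide; open, the fingers measure 130 mm over their backs; the gripper's body (78 mm by 193 mm) begins 47 mm behind the grasp point.
Start: joints at [86.179, 20.546, 0.682, 0, -70.136, -16.507], TCP at [0.235, 0.633, 0.227] pointing down, gripper open.
Joint ranges: [-176.03, 176.03], [-82.01, 121.73], [-58.28, 71.71], [-173.87, 95.51], [-174.79, -0.11], [-173.66, 173.66]. Speed limits (degrees/s): [136.94, 136.94, 172.46, 180, 180, 180].

## Interface

Orientations are given as [roll, pitch, yaw] about the fixed x, y, z axes, in that order (R = Rz(yaw) Ry(pitch) Rx(roll)).
In Python, from plant import r gives the robot as it stands. The module is installed in compiled form; this text tells all that it offers.
- The arm moves only by the tool play_rows, never from a script. Its argument "rows" is a list of rows, each an object with "slide": the shift along the tool's x, y, z as a fraction of full scale, a list of three; "delta_rot": the turn, a rotation vector about the tool's x, y, z as a fraction of full scale, a list of three; "fingers": the opening, from -1 (shut) to 1 (fully open). In form: [{"slide": [x, y, z], "delta_rot": [rx, ry, rz], "fingers": fingers}, ...]. A call has 1 to 8 rows; each row shifts and turns the commanded pose from where the row before left it, along the tool's axes as they then stand; what a row does not reach is not made up. Full scale, the value 1, is 0.15 m for a shift and 0.08 rad for a turn. A row lasts 1/8 s, in which the tool goes at most 62.5 mm and 10.7 degrees, less where a joint would pass 70% of its speed; a pose out of reach is approached as far as the arm can. A call with a number of a shift or a turn outside -1 to 1 is refused whole. A call with a gripper value outside its range is refused whole. The fingers move at their own pace and stop on an object; "squeeze" is the grip in N (left out, the last holds). Time passes only in rows, so rows that do not move let the fingers close. It gives the time, the measured TCP pose, the force, the opening and the grip force at its end, in the units of the state.
- r.get_state(): the state, without advancing time (a new reading comes with each control period).
- r.capture(name): name is "side" or "top"; returns a dict with "image" (400x640x3 uint8, blue, green, red), "fx", "fy", "cx", "cy" (pixels), "distortion" ([k1, k2, p1, p2, k3] as OpenCV has them; the pictures are not rectified), "R" (3x3) and "t" (3): a world point X has camera coordinates R X + t. Camera axes: x right, y down, z forward; pixel columns grow to the right and rows downward; lengths in m; the calibration is good to about 2 mm. A picture is of the moment at which its call begins. There is no depth.
- r.close_job(): hands the job in; it is judged then, once.
The state is a dict: "time_s": time; "joints": joint angles; "qd": joint speeds; "joint_torque": joint torques, N m; "tcp_pos": TCP position; "eef_rot": TCP orientation; "contact_force": force on the tool from outside, world axes, zero at the start; "moment": the same for the moment, N m; "gripper_width": finger opening in m; "gripper_force": force on a finger pad.
Only numpy, scipy, OpenCV 4.12 (cv2) and the standard library are available. Lean on these libraries where they do the work, as an engineer would, in place of code of your own. Each camera call takes 0.05 s, during which the arm holds its last target. There are 200 camera calls.

## Task

Lay the loose blue strip of mount board on the bed of the board trimmer, blue face up, and slide one short end under the orange hold-down and the rail until it sits square against the red stop bar beyond the cutting line, without lifting the hold-down on the way. Then press the strip firmly flat onto the bed with the gripper and finish like that, still holding it down, ready for someone else to run the cutter. Leave the ink tin, the brayer and the etching needle alone.

Things in the scene. Friction and masses are not known exactly. Their poses are not given: they have to be found in the camera images.
- strip: Loose rigid strip of thick mount board, 200 x 50 x 5 mm, 30 to 65 g, blue face up, cream core. Starts flat on the table at the left of the trimmer. Origin: centre of its underside; x along its length (either short end may be the one that is tucked in), y across its 50 mm width, z up out of the blue face.
- trimmer: Rotary board trimmer, fixed; place and yaw vary. Origin: table height, below the middle of the cutting line; x = feeding direction (roughly away from the robot), y along the cutting line, z up. Aluminium rail over the cutting line: x -12 to +12 mm, y +-184 mm, 12 to 28 mm above the bed; its end brackets (y beyond +-184) are 46 mm above the bed.
- bed: Grey bed plate of the trimmer with a white grid (fixed in it, axes alike), level, its top 22 mm above the table, from x = -220 to +75 mm, y = +-210 mm. Origin: on its top, middle of the cutting line. A side guide 5 mm high stands on it at y = -174 to -186 mm, x = -215 to -65 mm.
- stop (a point): Middle of the near face of the red stop bar, at bed height (x = +30 mm, y = 0 of the trimmer). The bar is 10 mm high, 330 mm long along y. A strip pushed home and square has its centre at trimmer x = -70 mm.
- cutter (a point): Top of the cutting head (black, red top), parked on the rail at trimmer y = -112 to -168 mm, x = +-25 mm, 57 mm above the bed.
- holddown (a joint): Angle of the orange hold-down flap, 60 g, freely hinged along the near side of the rail: 0 = down at rest, grows as its front is lifted (0.1 rad lifts it 4 mm); falls back by its weight. It covers trimmer x = -14 to -54 mm, y = +-150 mm. At rest its flat underside floats 7 mm above the bed and goes no lower; its front 9 mm is a lip turned up as a lead-in.
- holddown_lip (a point): Top of the front lip of the hold-down, at its middle; at rest at x = -54 mm, y = 0 of the trimmer, 12.5 mm above the bed.
- ink_tin: Ink tin with a black lid, 86 mm across, 55 mm high, standing on the table. Origin: centre of its underside.
- brayer: Black rubber ink roller (90 mm wide, 38 mm across) with a wire yoke and a wooden handle, lying on the table. Origin: under the middle of the roller; the handle runs 145 mm to its -x.
- needle: Etching needle: wooden handle 118 mm long, 15 mm across, with a steel point at its +x end, lying on the table. Origin: under the middle of the handle.
Mind the look-alikes: they are no part of the job. Leave any pink or purple look-alike of the strip alone.

How it is judged (in metres and radians):
On the way:
1. the leading end lies flat on the bed, at least 10 mm under the hold-down, with the hold-down still down (x of strip in the frame of trimmer between -0.135 and -0.06 m and z of strip in the frame of trimmer below 0.0255 m and y of strip in the frame of trimmer between -0.124 and 0.124 m and angle between strip's own z axis and vertical below 0.04 rad and value of joint holddown below 0.1 rad), for 0.05 s.
At the end, for the whole second after the job is handed in: Strip blue face up, flat on the bed (0.03 rad), within 4 mm of the stop bar and square to it within 0.05 rad, its whole width under the hold-down, which is down (under 0.06 rad); fingers on the strip with over 2 N, strip on the bed with over 3 N, all still for the last second (x of strip in the frame of trimmer between -0.074 and -0.066 m and y of strip in the frame of trimmer between -0.124 and 0.124 m and z of strip in the frame of trimmer between 0.019 and 0.0245 m and angle between strip's own z axis and vertical below 0.03 rad and angle between the x axis of strip and the x axis of trimmer, either way round below 0.05 rad and value of joint holddown below 0.06 rad and contact force between the fingers and strip above 2 N and contact force between strip and bed above 3 N and linear speed of strip below 0.02 m/s); the arm keeps its last pose, push and grip.
It fails at once if the hold-down is lifted by more than 0.15 rad (about 6 mm at its front edge) (value of joint holddown above 0.15 rad).
It fails at once if the ink tin is disturbed (moved more than 15 mm) (distance of ink_tin from where it was at the start of the episode above 0.015 m).
It fails at once if the brayer is disturbed (moved more than 15 mm) (distance of brayer from where it was at the start of the episode above 0.015 m).
It fails at once if the etching needle is disturbed (moved more than 15 mm) (distance of needle from where it was at the start of the episode above 0.015 m).
It also fails if it takes over 48 s, if anything falls off the work surface, if the arm or the gripper's body presses on something with over 40 N, if the wrist force passes 120 N, or if a joint passes its speed limit or range.

## Working session

There is one attempt and no reset: what is moved stays moved. The work goes in short steps, Python scripts to look and compute and a tool call to move; the robot and the scene stay as the last step left them, time stands still between calls to the robot, and variables do not carry over. Pictures are saved under pics/ and viewed, at most 10 in all, crops included, and the job is handed in when it is done.

Besides the shell and the picture viewer there is one more tool, called after "Emit:" as name(argument=value, ...) on one line, values as JSON. play_rows: Moves the arm, as the interface text tells. Shift numbers are shares of 0.15 m and turn numbers shares of 0.08 rad, none past 1 either way. Its arguments: {"type":"object","properties":{"rows":{"type":"array"},"squeeze":{"type":"number"}},"required":["rows"]}

```bash
mkdir -p pics; python3 - <<'E'
from plant import r
import cv2,pickle
for n in("top","side"):
    c=r.capture(n); cv2.imwrite(f"pics/{n}0.png",c["image"]); pickle.dump(c,open(f"{n}0.pkl","wb"))
    print(n,c["fx"],c["distortion"],c["R"],c["t"])
print(r.get_state())
E
```

```text
top 361.33985341161406 [0.01885015 0.         0.         0.         0.        ] [[ 5.24566584e-04 -9.99986082e-01 -5.24978636e-03]
 [-9.89970980e-01  2.22338370e-04 -1.41270695e-01]
 [ 1.41269896e-01  5.27124204e-03 -9.89957085e-01]] [0.02772745 0.49973308 1.16657799]
side 474.1223803255347 [-0.08484321  0.          0.          0.          0.        ] [[ 0.99135643 -0.12931308  0.02214862]
 [-0.05046072 -0.53165718 -0.84545512]
 [ 0.12110388  0.83702973 -0.533587  ]] [-0.47371498  0.09088415  1.4792163 ]
{'time_s': 0.1, 'joints': array([ 8.61789725e+01,  2.05887129e+01,  6.38697898e-01, -1.75649097e-02,
       -7.01370018e+01, -1.65048382e+01]), 'qd': array([ 0.04484951, -0.01610215,  0.14382922,  0.02376398, -0.04449341,
        0.06269654]), 'joint_torque': array([-1.49309024e-03, -5.84162378e+01,  2.93753082e+01,  7.01547459e+00,
        1.01895374e-02, -5.11846156e-05]), 'tcp_pos': array([0.23436385, 0.6325305 , 0.22569886]), 'eef_rot': array([ 1.79911877e+02, -8.89085691e-03, -2.03318394e+01]), 'contact_force': array([ 0.54985159, -0.17363127, -0.03699265]), 'moment': array([-0.01938769, -0.0535645 , -0.00228797]), 'gripper_force': 0.0, 'gripper_width': 0.08764103623928741}
```

View pics/top0.png

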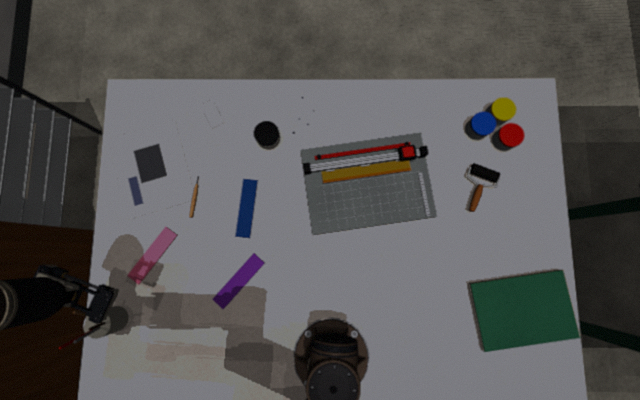

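View pics/side0.png

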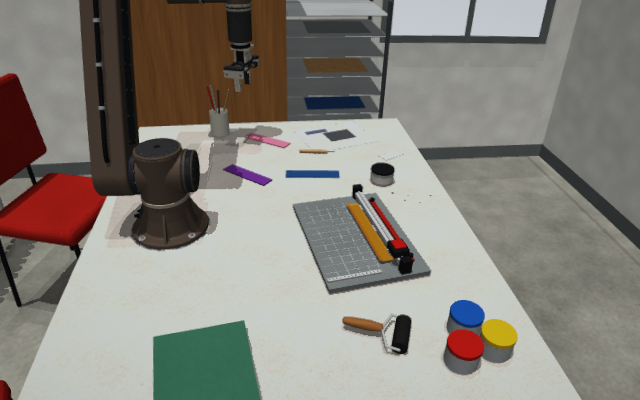

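The top view shows these candidates for the strip:
- Blue at (246,208).
- Pink at (154,254).
- Purple at (239,281).
- A small dark-blue patch at (136,190), too short to be the strip.

The blue one at (246,208) fits: right colour, right size, and left of the trimmer. The trimmer is at about (368,185), with the stop side up and the cutter parked on the right at (408,152). I'll confirm this in an enlarged crop.

```bash
python3 - <<'E'
import cv2,pickle,numpy as np
im=pickle.load(open("top0.pkl","rb"))["image"]
c=im[120:245,225:445]
c=cv2.resize(c,None,fx=3.6,fy=3.6,interpolation=cv2.INTER_CUBIC)
c=np.clip(c.astype(float)*1.5,0,255).astype(np.uint8)
cv2.imwrite("pics/crop1.png",c)
E
```

```text
(no output)
```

View pics/crop1.png

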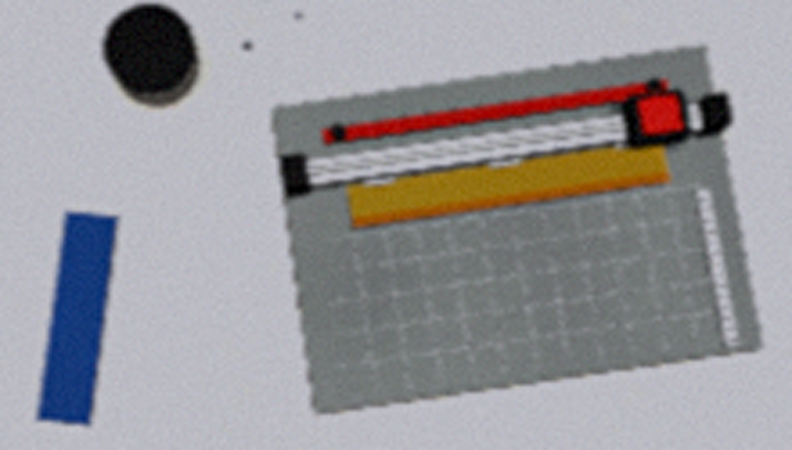

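The crop confirms the blue strip, with corners at (66,212), (118,217), (90,424) and (39,419) in crop pixels. The bed corners are (275,106), (706,47), (762,347) and (316,412).

```bash
cat > h.py <<'E'
import cv2,numpy as np
from scipy.optimize import least_squares
def K(c): return np.array([[c["fx"],0,c["cx"]],[0,c["fy"],c["cy"]],[0,0,1.]])
def proj(c,P): return cv2.projectPoints(np.asarray(P,float).reshape(-1,1,3),cv2.Rodrigues(np.array(c["R"]))[0],np.array(c["t"],float),K(c),np.array(c["distortion"]))[0].reshape(-1,2)
def back(c,uv,z):
    R=np.array(c["R"]);t=np.array(c["t"])
    p=cv2.undistortPoints(np.asarray(uv,float).reshape(-1,1,2),K(c),np.array(c["distortion"])).reshape(-1,2)
    d=np.c_[p,np.ones(len(p))]@R; o=-R.T@t
    return o+d*((z-o[2])/d[:,2])[:,None]
def place(p,L):
    c,s=np.cos(p[2]),np.sin(p[2]); L=np.asarray(L,float)
    return np.c_[p[0]+c*L[:,0]-s*L[:,1],p[1]+s*L[:,0]+c*L[:,1],L[:,2]]
def fit(obs,p0):
    f=lambda p:np.concatenate([(proj(c,place(p,L))-uv).ravel() for c,uv,L in obs])
    s=least_squares(f,p0,loss="soft_l1"); return s.x,np.abs(s.fun).reshape(-1,2).round(1).tolist()
def blue(c):
    h=cv2.cvtColor(c["image"],cv2.COLOR_BGR2HSV)
    return cv2.inRange(h,(100,130,40),(120,255,255))
E
python3 - <<'E'
from h import *; import pickle
T=pickle.load(open("top0.pkl","rb"));S=pickle.load(open("side0.pkl","rb"))
cr=lambda a:(np.array(a,float)+.5)/3.6-.5+[225,120]
bt=cr([(275,106),(706,47),(762,347),(316,412)])
st=cr([(66,212),(118,217),(90,424),(39,419)])
B=[(.075,.21,.022),(.075,-.21,.022),(-.22,-.21,.022),(-.22,.21,.022)]
bs=[(293,203),(330,289),(429,271),(382,193)]; BS=[B[3],B[2],B[1],B[0]]
print("bed top",back(T,bt,.022).round(4).tolist()); print("bed side",back(S,bs,.022).round(4).tolist())
for o in ([(T,bt,B)],[(S,np.array(bs,float),BS)],[(T,bt,B),(S,np.array(bs,float),BS)]):
    p,e=fit(o,[.6,-.1,.1]);print("trim",p,np.degrees(p[2]),e)
print("strip",back(T,st,.005).round(4).tolist())
for c,n in((T,"top"),(S,"side")):
    k,_=cv2.findContours(blue(c),cv2.RETR_EXTERNAL,cv2.CHAIN_APPROX_NONE)
    for q in k:
        if cv2.contourArea(q)<150: continue
        w=back(c,q.reshape(-1,2),.005)[:,:2]
        (a,b),d,g=cv2.minAreaRect(w.astype(np.float32)*1000); print(n,cv2.boundingRect(q),a,b,d,g)
p,e=fit([(T,st,[(.1,.025,.005),(.1,-.025,.005),(-.1,-.025,.005),(-.1,.025,.005)])],[.5,.2,0]);print("strip",p,np.degrees(p[2]),e)
E
```

```text
bed top [[0.6799, 0.0998, 0.022], [0.7374, -0.3124, 0.022], [0.4491, -0.3532, 0.022], [0.3889, 0.0595, 0.022]]
bed side [[0.3926, 0.0654, 0.022], [0.455, -0.3533, 0.022], [0.7361, -0.3131, 0.022], [0.7032, 0.0994, 0.022]]
trim [ 0.63573537 -0.11631935  0.14145672] 8.104873042288812 [[0.7, 0.1], [0.4, 0.6], [0.6, 0.5], [0.3, 0.2]]
trim [ 0.64252972 -0.1157278   0.13034727] 7.468348391771727 [[1.4, 0.2], [1.3, 0.1], [2.9, 0.0], [4.0, 0.2]]
trim [ 0.63759544 -0.11602085  0.13754059] 7.880495452701142 [[0.7, 0.9], [0.4, 0.9], [0.3, 0.2], [0.7, 0.6], [0.4, 0.6], [2.4, 0.4], [1.7, 0.0], [5.8, 0.1]]
strip [[0.5804, 0.2999, 0.005], [0.5755, 0.2501, 0.005], [0.3785, 0.2711, 0.005], [0.3832, 0.3189, 0.005]]
top (236, 180, 21, 57) 479.40655517578125 285.7760314941406 (45.904449462890625, 195.5841522216797) 84.01519012451172
top (471, 111, 26, 25) 776.9224243164062 -535.3016967773438 (81.0767822265625, 87.52549743652344) 41.41486358642578
side (450, 300, 34, 28) 789.1297607421875 -461.9224548339844 (95.80084228515625, 83.35264587402344) 66.74407196044922
side (286, 171, 53, 6) 482.14996337890625 287.5606384277344 (38.25605773925781, 195.59364318847656) 84.82657623291016
side (305, 97, 60, 12) 676.950927734375 1011.3326416015625 (154.97816467285156, 293.2882995605469) 86.23445129394531
strip [ 0.47946329  0.28500428 -0.10083011] -5.777139669304325 [[0.0, 0.3], [0.0, 0.3], [0.3, 0.3], [0.3, 0.2]]
```

The strip is at about (0.479, 0.286) with yaw -5.9°. The trimmer is at about (0.637, -0.116) with yaw about 8°. I'll grip across the strip's width 30 mm behind its centre, so first I go above that point.

Emit:
play_rows(rows=[{"slide":[0.267,0.206,0.1],"delta_rot":[0,0,0],"fingers":1},{"slide":[0.267,0.206,0.13],"delta_rot":[0,0,0],"fingers":1},{"slide":[0.267,0.206,0.13],"delta_rot":[0,0,0],"fingers":1},{"slide":[0.267,0.206,0.13],"delta_rot":[0,0,0],"fingers":1},{"slide":[0.267,0.206,0.13],"delta_rot":[0,0,0],"fingers":1},{"slide":[0.267,0.206,0.13],"delta_rot":[0,0,0],"fingers":1},{"slide":[0.267,0.206,0.13],"delta_rot":[0,0,0],"fingers":1},{"slide":[0.267,0.206,0.13],"delta_rot":[0,0,0],"fingers":1}])

```text
time_s: 1.1
tcp_pos: [0.4496, 0.2883, 0.0745]
eef_rot: [180.0, 0.0, -20.3]
contact_force: [-0.4, 1.2, 0.9]
gripper_width: 0.0877
gripper_force: 0.0
```

Emit:
play_rows(rows=[{"slide":[0,0,0],"delta_rot":[0,0,-0.79],"fingers":1},{"slide":[0,0,0],"delta_rot":[0,0,-0.79],"fingers":1},{"slide":[0,0,0],"delta_rot":[0,0,-0.79],"fingers":1},{"slide":[0,0,0],"delta_rot":[0,0,-0.79],"fingers":1},{"slide":[0,0,0],"delta_rot":[0,0,0],"fingers":1}], squeeze=40)

```text
time_s: 1.72
tcp_pos: [0.4489, 0.2896, 0.0748]
eef_rot: [180.0, 0.0, -5.9]
contact_force: [-0.0, -0.5, -0.8]
gripper_width: 0.0878
gripper_force: 0.0
```

```bash
cat >> h.py <<'E'
def go(x,y,z,yaw):
    "tool-axis shift (fractions of 0.15 m) and turn (of 0.08 rad) from here to the pose"
    from plant import r
    from scipy.spatial.transform import Rotation as Ro
    s=r.get_state(); A=Ro.from_euler("xyz",s["eef_rot"],degrees=True); B=Ro.from_euler("xyz",[180,0,yaw],degrees=True)
    print("at",s["time_s"],s["tcp_pos"].round(4),s["eef_rot"].round(2),"F",s["contact_force"].round(1),"w",round(s["gripper_width"],4))
    print("slide",(A.inv().apply(np.array([x,y,z])-s["tcp_pos"])/.15).round(3),"rot",((A.inv()*B).as_rotvec()/.08).round(3))
E
python3 -c "
from h import *;from plant import r
go(.4497,.289,.0015,-5.85)
for n in('top','side'): cv2.imwrite('pics/%s1.png'%n,r.capture(n)['image'])
a=cv2.imread('pics/side1.png')[100:330,230:480]
cv2.imwrite('pics/side1c.png',cv2.resize(a,None,fx=2.6,fy=2.6,interpolation=cv2.INTER_CUBIC))
"
```

```text
at 1.725 [0.4489 0.2896 0.0748] [ 1.7998e+02  2.0000e-02 -5.8700e+00] F [-0.  -0.5 -0.8] w 0.0878
slide [0.006 0.004 0.489] rot [ 0.005  0.004 -0.005]
```

View pics/side1c.png

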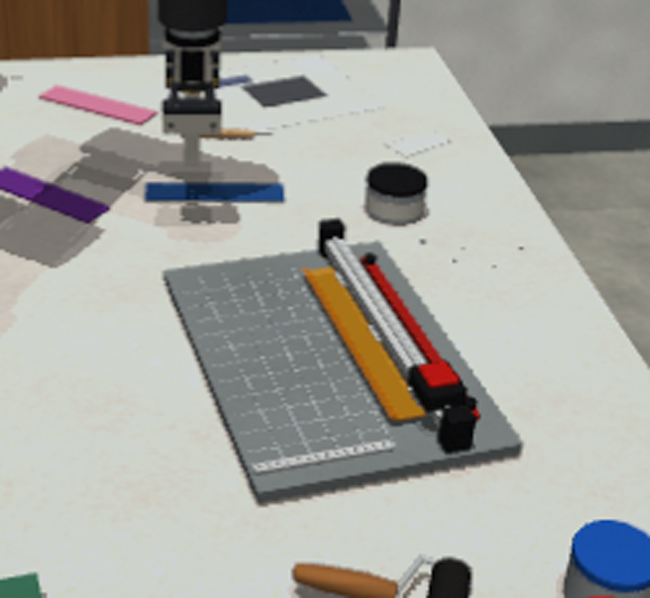

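The side crop shows the gripper above the blue strip and the trimmer clear. The bed's top corners are at (164,272), (259,491), (521,445) and (381,243) in crop pixels, and the lip ends are at (303,270) and (389,419). I'll descend, grip, and refit the trimmer pose.

Emit:
play_rows(rows=[{"slide":[0.005,0.0,0.15],"delta_rot":[0,0,0],"fingers":1},{"slide":[0,0,0.15],"delta_rot":[0,0,0],"fingers":1},{"slide":[0,0,0.1],"delta_rot":[0,0,0],"fingers":1},{"slide":[0,0,0.06],"delta_rot":[0,0,0],"fingers":1},{"slide":[0,0,0.025],"delta_rot":[0,0,0],"fingers":1},{"slide":[0,0,0],"delta_rot":[0,0,0],"fingers":1}])

```text
time_s: 2.58
tcp_pos: [0.45, 0.2899, 0.0025]
eef_rot: [-180.0, -0.0, -5.8]
contact_force: [-0.9, 1.1, 0.4]
gripper_width: 0.088
gripper_force: 0.0
```

Emit:
play_rows(rows=[{"slide":[0,0,0],"delta_rot":[0,0,0],"fingers":-0.2},{"slide":[0,0,0],"delta_rot":[0,0,0],"fingers":-0.2},{"slide":[0,0,0],"delta_rot":[0,0,0],"fingers":-0.2},{"slide":[0,0,0],"delta_rot":[0,0,0],"fingers":-0.2},{"slide":[0,0,0],"delta_rot":[0,0,0],"fingers":-0.2}], squeeze=40)

```text
time_s: 3.2
tcp_pos: [0.4498, 0.2898, 0.0024]
eef_rot: [-180.0, -0.0, -5.8]
contact_force: [0.0, -0.4, 1.1]
gripper_width: 0.0483
gripper_force: 40.0
```

```bash
python3 - <<'E'
from h import *; import pickle
T=pickle.load(open("top0.pkl","rb"));S=pickle.load(open("side0.pkl","rb"))
cr=lambda a:(np.array(a,float)+.5)/3.6-.5+[225,120]
cs=lambda a:(np.array(a,float)+.5)/2.6-.5+[230,100]
B=[(.075,.21,.022),(.075,-.21,.022),(-.22,-.21,.022),(-.22,.21,.022)]
bt=cr([(275,106),(706,47),(762,347),(316,412)]); bs=cs([(381,243),(521,445),(259,491),(164,272)])
L=[(-.054,.15,.0345),(-.054,-.15,.0345)]
lt=cr([(351,227),(669,182)]); ls=cs([(303,270),(389,419)])
p,e=fit([(T,bt,B)],[.6,-.1,.1]);print(p,np.degrees(p[2]),e)
p,e=fit([(S,bs,B)],[.6,-.1,.1]);print(p,np.degrees(p[2]),e)
p,e=fit([(T,bt,B),(S,bs,B),(T,lt,L),(S,ls,L)],[.6,-.1,.1]);print(p,np.degrees(p[2]),e)
P=np.array([[-.205,.02,0],[-.1,.02,0]]);print(place(p,P))
go(.45,.289,.09,-5.85)
E
```

```text
[ 0.63573537 -0.11631935  0.14145672] 8.104873042288812 [[0.7, 0.1], [0.4, 0.6], [0.6, 0.5], [0.3, 0.2]]
[ 0.63895559 -0.11499369  0.14254802] 8.167399865341315 [[0.1, 0.5], [1.2, 0.2], [0.8, 0.8], [0.0, 0.7]]
[ 0.63686095 -0.11525796  0.14105158] 8.081660299666517 [[1.0, 0.5], [0.0, 0.9], [0.3, 0.2], [0.7, 0.2], [0.6, 0.4], [0.4, 0.1], [1.7, 0.9], [0.6, 0.7], [0.5, 0.7], [0.5, 0.6], [0.5, 0.1], [0.0, 0.3]]
[[ 0.43108517 -0.12427638  0.        ]
 [ 0.53504239 -0.10951502  0.        ]]
at 3.2 [0.4498 0.2898 0.0024] [-180.     -0.     -5.84] F [ 0.  -0.4  1.1] w 0.0483
slide [ 0.002  0.005 -0.584] rot [-0.001 -0.001  0.002]
```

Emit:
play_rows(rows=[{"slide":[0,0,-0.05],"delta_rot":[0,0,0],"fingers":-0.2},{"slide":[0,0,-0.12],"delta_rot":[0,0,0],"fingers":-0.2},{"slide":[0,0,-0.18],"delta_rot":[0,0,0],"fingers":-0.2},{"slide":[0,0,-0.18],"delta_rot":[0,0,0],"fingers":-0.2},{"slide":[0,0,-0.14],"delta_rot":[0,0,-0.5],"fingers":-0.2},{"slide":[0,0,0],"delta_rot":[0,0,-0.84],"fingers":-0.2},{"slide":[0,0,0],"delta_rot":[0,0,-0.84],"fingers":-0.2},{"slide":[0,0,0],"delta_rot":[0,0,-0.85],"fingers":-0.2}])

```text
time_s: 4.2
tcp_pos: [0.4498, 0.2897, 0.1034]
eef_rot: [-180.0, -0.0, 8.2]
contact_force: [0.8, -0.6, -0.1]
gripper_width: 0.0489
gripper_force: 40.0
```

Emit:
play_rows(rows=[{"slide":[-0.03,0.12,0],"delta_rot":[0,0,0],"fingers":-0.2},{"slide":[-0.05,0.27,0],"delta_rot":[0,0,0],"fingers":-0.2},{"slide":[-0.05,0.27,0],"delta_rot":[0,0,0],"fingers":-0.2},{"slide":[-0.05,0.27,0],"delta_rot":[0,0,0],"fingers":-0.2},{"slide":[-0.06,0.27,0],"delta_rot":[0,0,0],"fingers":-0.2},{"slide":[-0.06,0.27,0],"delta_rot":[0,0,0],"fingers":-0.2},{"slide":[-0.06,0.27,0],"delta_rot":[0,0,0],"fingers":-0.2},{"slide":[-0.06,0.27,0],"delta_rot":[0,0,0],"fingers":-0.2}])

```text
time_s: 5.2
tcp_pos: [0.4287, -0.0195, 0.1032]
eef_rot: [-180.0, -0.0, 8.0]
contact_force: [0.9, -0.7, -1.3]
gripper_width: 0.0483
gripper_force: 40.0
```

Emit:
play_rows(rows=[{"slide":[-0.06,0.27,0],"delta_rot":[0,0,0],"fingers":-0.2},{"slide":[-0.03,0.27,0],"delta_rot":[0,0,0],"fingers":-0.2},{"slide":[0,0.15,0],"delta_rot":[0,0,0],"fingers":-0.2},{"slide":[0,0,0.1],"delta_rot":[0,0,0],"fingers":-0.2},{"slide":[0,0,0.1],"delta_rot":[0,0,0],"fingers":-0.2},{"slide":[0,0,0.05],"delta_rot":[0,0,0],"fingers":-0.2},{"slide":[0,0,0],"delta_rot":[0,0,0],"fingers":-0.2},{"slide":[0,0,0],"delta_rot":[0,0,0],"fingers":-0.2}])

```text
time_s: 6.2
tcp_pos: [0.431, -0.1219, 0.0658]
eef_rot: [180.0, -0.0, 8.0]
contact_force: [0.2, -0.5, -0.2]
gripper_width: 0.0485
gripper_force: 40.0
```

```bash
python3 - <<'E'
from h import *; from plant import r
go(.431,-.1243,.0246,8.1)
S=r.capture('side');T=r.capture('top')
a=S['image'][180:300,270:450]
a=cv2.resize(a,None,fx=4.4,fy=4.4,interpolation=cv2.INTER_CUBIC)
cv2.imwrite('pics/side2c.png',a)
cv2.imwrite('pics/top2.png',T['image'])
E
```

```text
at 6.2 [ 0.431  -0.1219  0.0658] [ 1.7999e+02 -4.0000e-02  8.0500e+00] F [ 0.2 -0.5 -0.2] w 0.0485
slide [-0.002  0.016  0.275] rot [ 0.001 -0.009 -0.011]
```

View pics/side2c.png

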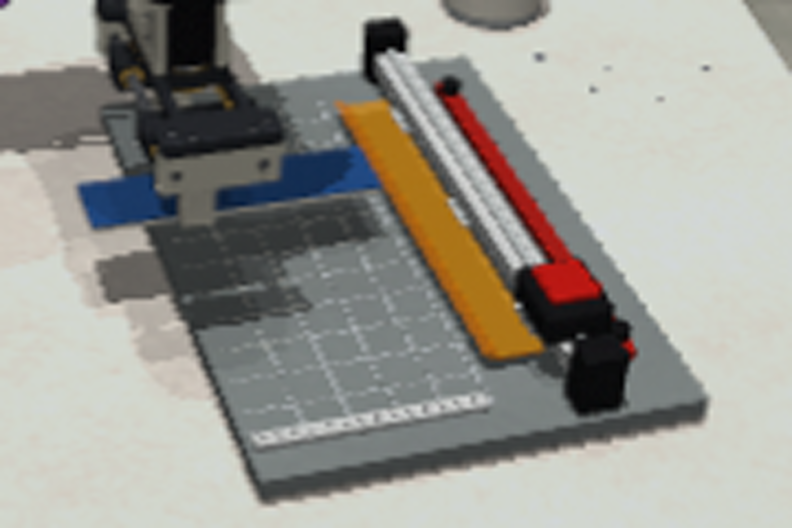

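The side crop shows the strip held level above the bed, its front near (365,148)/(384,187) just short of the lip and its rear corners at (78,185)/(95,227). I'll check its position and pitch numerically.

```bash
python3 - <<'E'
from h import *; import pickle
S=pickle.load(open("side0.pkl","rb")); T=pickle.load(open("top0.pkl","rb"))
p=np.array([.6369,-.1153,.1411])
cs=lambda a:(np.array(a,float)+.5)/4.4-.5+[270,180]
def tr(w):
    d=w[:,:2]-p[:2];c,s=np.cos(p[2]),np.sin(p[2]);return np.c_[c*d[:,0]+s*d[:,1],-s*d[:,0]+c*d[:,1]].round(4).tolist()
print("side",tr(back(S,cs([(78,185),(95,227),(365,148),(384,187)]),.0684)))
T["image"]=cv2.imread("pics/top2.png");m=blue(T);m[:,:290]=0;m[:,440:]=0
k=max(cv2.findContours(m,0,1)[0],key=cv2.contourArea)
w=np.array(tr(back(T,k.reshape(-1,2),.0684)))
print("top",cv2.boundingRect(k),w.min(0),w.max(0),cv2.minAreaRect((w*1000).astype(np.float32)))
for z in(.0634,.0684,.0734):
    d=(z-.0684)/.13
    print(z,proj(S,np.c_[place(p,[(-.075,.045,0),(-.075,-.005,0)])[:,:2],[z,z]])*4.4-[270*4.4,180*4.4])
E
```

```text
side [[-0.2702, 0.0483], [-0.2695, -0.0008], [-0.0683, 0.0447], [-0.0709, -0.0028]]
top (364, 231, 15, 12) [-2.722e-01  2.000e-04] [-0.2395  0.0458] ((-255.85000610351562, 23.0), (32.70001220703125, 45.599998474121094), 0.0)
0.0634 [[353.59169883 153.33474662]
 [377.1494988  194.04711044]]
0.0684 [[353.99333077 147.36308   ]
 [377.60927166 187.98338988]]
0.0734 [[354.39628031 141.36900709]
 [378.07059661 181.89609236]]
```

Emit:
play_rows(rows=[{"slide":[-0.03,0,0.08],"delta_rot":[0,0,0],"fingers":-0.2},{"slide":[0,0,0.1],"delta_rot":[0,0,0],"fingers":-0.2},{"slide":[0,0,0.06],"delta_rot":[0,0,0],"fingers":-0.2},{"slide":[0,0,0.02],"delta_rot":[0,0,0],"fingers":-0.2},{"slide":[0,0,0.01],"delta_rot":[0,0,0],"fingers":-0.2},{"slide":[0,0,0],"delta_rot":[0,0,0],"fingers":-0.2}])

```text
time_s: 7.05
tcp_pos: [0.4265, -0.1226, 0.025]
eef_rot: [180.0, -0.0, 8.1]
contact_force: [-0.1, -0.0, -0.9]
gripper_width: 0.0486
gripper_force: 40.0
```

Emit:
play_rows(rows=[{"slide":[0,0,0.005],"delta_rot":[0,0,0],"fingers":-0.2},{"slide":[0,0,0],"delta_rot":[0,0,0],"fingers":-0.2}])

```text
time_s: 7.3
tcp_pos: [0.4266, -0.1226, 0.0244]
eef_rot: [180.0, -0.0, 8.0]
contact_force: [-0.1, 0.3, 1.7]
gripper_width: 0.0486
gripper_force: 40.0
```

```bash
python3 - <<'E'
from h import *; from plant import r
go(.431,-.1243,.0246,8.1)
E
```

```text
at 7.3 [ 0.4266 -0.1226  0.0244] [ 1.80e+02 -4.00e-02  8.05e+00] F [-0.1  0.3  1.7] w 0.0486
slide [ 0.028  0.015 -0.002] rot [ 0.    -0.009 -0.012]
```

The strip is touching the bed. I'll release it briefly so it lies flat, then regrip it lightly.

Emit:
play_rows(rows=[{"slide":[0,0,0],"delta_rot":[0,0,-0.01],"fingers":0.4},{"slide":[0,0,0],"delta_rot":[0,0,0],"fingers":0.4},{"slide":[0,0,0.003],"delta_rot":[0,0,0],"fingers":0.4},{"slide":[0,0,0],"delta_rot":[0,0,0],"fingers":-0.2},{"slide":[0,0,0],"delta_rot":[0,0,0],"fingers":-0.2},{"slide":[0,0,0],"delta_rot":[0,0,0],"fingers":-0.2},{"slide":[0,0,0],"delta_rot":[0,0,0],"fingers":-0.2}], squeeze=20)

```text
time_s: 8.18
tcp_pos: [0.4262, -0.1226, 0.0236]
eef_rot: [180.0, 0.0, 8.1]
contact_force: [0.1, 0.0, -0.1]
gripper_width: 0.0497
gripper_force: 20.0
```

```bash
python3 - <<'E'
from h import *; from plant import r
p=np.array([.6369,-.1153,.1411])
g=place(p,[(-.1,.022,0)])[0]; go(g[0],g[1],.024,8.08)
S=r.capture('side');T=r.capture('top')
a=cv2.resize(S['image'][190:290,275:425],None,fx=5.2,fy=5.2,interpolation=cv2.INTER_CUBIC)
cv2.imwrite('pics/side3c.png',a)
E
```

```text
at 8.175 [ 0.4262 -0.1226  0.0236] [1.80e+02 1.00e-02 8.09e+00] F [ 0.1  0.  -0.1] w 0.0497
slide [ 0.731  0.003 -0.003] rot [0.    0.002 0.002]
```

View pics/side3c.png

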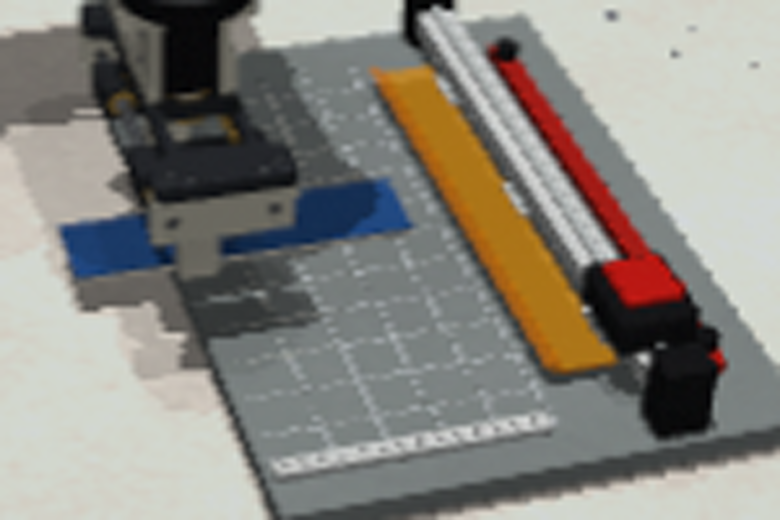

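The strip lies flat on the bed, front corners at (390,180) and (410,226), clear of the orange lip. Now the slow slide.

Emit:
play_rows(rows=[{"slide":[0.05,0,0],"delta_rot":[0,0,0],"fingers":-0.2},{"slide":[0.05,0,0],"delta_rot":[0,0,0],"fingers":-0.2},{"slide":[0.05,0,0],"delta_rot":[0,0,0],"fingers":-0.2},{"slide":[0.05,0,0],"delta_rot":[0,0,0],"fingers":-0.2},{"slide":[0.05,0,0],"delta_rot":[0,0,0],"fingers":-0.2},{"slide":[0,0,0],"delta_rot":[0,0,0],"fingers":-0.2}])

```text
time_s: 9.02
tcp_pos: [0.4643, -0.1172, 0.0236]
eef_rot: [180.0, -0.0, 8.1]
contact_force: [0.4, 0.0, 1.4]
gripper_width: 0.0493
gripper_force: 20.0
```

```bash
python3 - <<'E'
from h import *; from plant import r
p=np.array([.6369,-.1153,.1411])
g=place(p,[(-.1,.022,0)])[0]; go(g[0],g[1],.024,8.08)
S=r.capture('side')
a=cv2.resize(S['image'][190:290,275:425],None,fx=5.2,fy=5.2,interpolation=cv2.INTER_CUBIC)
cv2.imwrite('pics/side4c.png',a)
E
```

```text
at 9.025 [ 0.4643 -0.1172  0.0236] [ 1.8e+02 -4.0e-02  8.1e+00] F [0.4 0.  1.4] w 0.0493
slide [ 0.474  0.003 -0.003] rot [ 0.001 -0.008  0.004]
```

View pics/side4c.png

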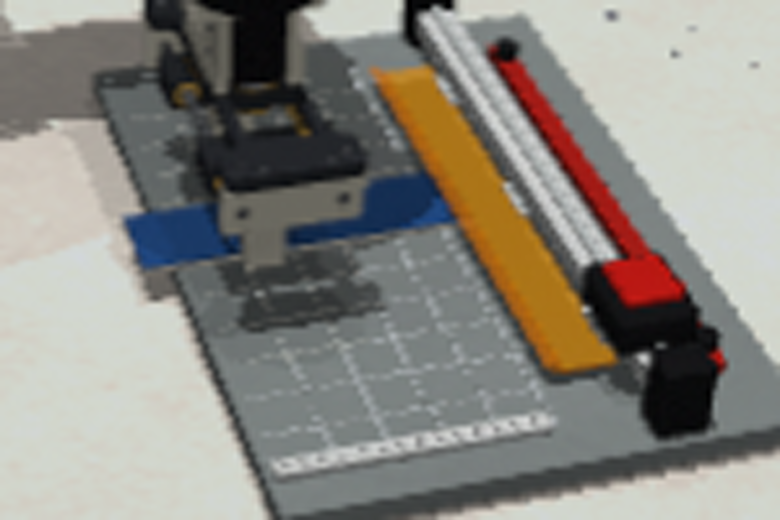

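The strip's front end is now under the lip at (450,200), and the hold-down's outline is unchanged. I'll continue the slide.

Emit:
play_rows(rows=[{"slide":[0.05,0,0],"delta_rot":[0,0,0],"fingers":-0.2},{"slide":[0.06,0,0],"delta_rot":[0,0,0],"fingers":-0.2},{"slide":[0.06,0,0],"delta_rot":[0,0,0],"fingers":-0.2},{"slide":[0.06,0,0],"delta_rot":[0,0,0],"fingers":-0.2},{"slide":[0.06,0,0],"delta_rot":[0,0,0],"fingers":-0.2},{"slide":[0.06,0,0],"delta_rot":[0,0,0],"fingers":-0.2},{"slide":[0.05,0,0],"delta_rot":[0,0,0],"fingers":-0.2},{"slide":[0,0,0],"delta_rot":[0,0,0],"fingers":-0.2}])

```text
time_s: 10.07
tcp_pos: [0.5237, -0.1087, 0.0236]
eef_rot: [180.0, -0.0, 8.1]
contact_force: [1.2, 0.5, 0.8]
gripper_width: 0.0497
gripper_force: 20.0
```

Emit:
play_rows(rows=[{"slide":[0.014,0,0],"delta_rot":[0,0,0],"fingers":-0.2},{"slide":[0.014,0,0],"delta_rot":[0,0,0],"fingers":-0.2},{"slide":[0,0,0],"delta_rot":[0,0,0],"fingers":-0.2}])

```text
time_s: 10.45
tcp_pos: [0.5271, -0.1082, 0.0236]
eef_rot: [-180.0, -0.0, 8.1]
contact_force: [0.2, -0.6, 0.1]
gripper_width: 0.0494
gripper_force: 20.0
```

Emit:
play_rows(rows=[{"slide":[0.014,0,0],"delta_rot":[0,0,0],"fingers":-0.2},{"slide":[0,0,0],"delta_rot":[0,0,0],"fingers":-0.2}])

```text
time_s: 10.7
tcp_pos: [0.5293, -0.1079, 0.0236]
eef_rot: [-180.0, -0.0, 8.1]
contact_force: [-0.5, -0.3, -0.3]
gripper_width: 0.0494
gripper_force: 20.0
```

```bash
python3 - <<'E'
from h import *; from plant import r
p=np.array([.6369,-.1153,.1411])
g=place(p,[(-.1,.022,0)])[0]; go(g[0],g[1],.024,8.08)
E
```

```text
at 10.7 [ 0.5293 -0.1079  0.0236] [-1.80e+02 -2.00e-02  8.09e+00] F [-0.5 -0.3 -0.3] w 0.0494
slide [ 0.037  0.003 -0.003] rot [-0.    -0.004  0.002]
```

Emit:
play_rows(rows=[{"slide":[0.014,0,0],"delta_rot":[0,0,0],"fingers":-0.2},{"slide":[0,0,0],"delta_rot":[0,0,0],"fingers":-0.2}])

```text
time_s: 10.95
tcp_pos: [0.5314, -0.1077, 0.0236]
eef_rot: [180.0, -0.0, 8.1]
contact_force: [0.5, 0.1, -0.3]
gripper_width: 0.0497
gripper_force: 20.0
```

Emit:
play_rows(rows=[{"slide":[0.01,0,0],"delta_rot":[0,0,0],"fingers":-0.2},{"slide":[0,0,0],"delta_rot":[0,0,0],"fingers":-0.2}])

```text
time_s: 11.2
tcp_pos: [0.5328, -0.1075, 0.0236]
eef_rot: [-180.0, -0.0, 8.1]
contact_force: [-0.0, 0.4, -1.5]
gripper_width: 0.0494
gripper_force: 20.0
```

Emit:
play_rows(rows=[{"slide":[0.01,0,0],"delta_rot":[0,0,0],"fingers":-0.2},{"slide":[0,0,0],"delta_rot":[0,0,0],"fingers":-0.2}])

```text
time_s: 11.45
tcp_pos: [0.5332, -0.1074, 0.0235]
eef_rot: [-180.0, 0.1, 8.1]
contact_force: [-4.9, 0.4, 4.2]
gripper_width: 0.0493
gripper_force: 20.0
```

Contact with the stop at -4.9 N, close to the expected position. One small nudge to square the strip, then a look.

Emit:
play_rows(rows=[{"slide":[0.004,0,0],"delta_rot":[0,0,0],"fingers":-0.2},{"slide":[0,0,0],"delta_rot":[0,0,0],"fingers":-0.2}])

```text
time_s: 11.7
tcp_pos: [0.5332, -0.1074, 0.0235]
eef_rot: [-180.0, 0.1, 8.1]
contact_force: [-6.3, 0.6, 6.2]
gripper_width: 0.0496
gripper_force: 20.0
```

```bash
python3 - <<'E'
from h import *; from plant import r
p=np.array([.6369,-.1153,.1411])
g=place(p,[(-.1,.022,0)])[0]; go(g[0],g[1],.024,8.08)
S=r.capture('side');T=r.capture('top')
a=cv2.resize(S['image'][190:290,275:425],None,fx=3.9,fy=3.9,interpolation=cv2.INTER_CUBIC)
b=cv2.resize(T['image'][125:245,290:440],None,fx=1.4,fy=1.4,interpolation=cv2.INTER_CUBIC)
b=np.pad(np.clip(b*1.5,0,255).astype(np.uint8),((0,a.shape[0]-b.shape[0]),(0,0),(0,0)))
cv2.imwrite('pics/side5c.png',np.hstack([a,b]))
E
```

```text
at 11.7 [ 0.5332 -0.1074  0.0235] [-1.7999e+02  1.4000e-01  8.0700e+00] F [-6.3  0.6  6.2] w 0.0496
slide [ 0.01   0.003 -0.003] rot [-0.002  0.031 -0.002]
```

View pics/side5c.png

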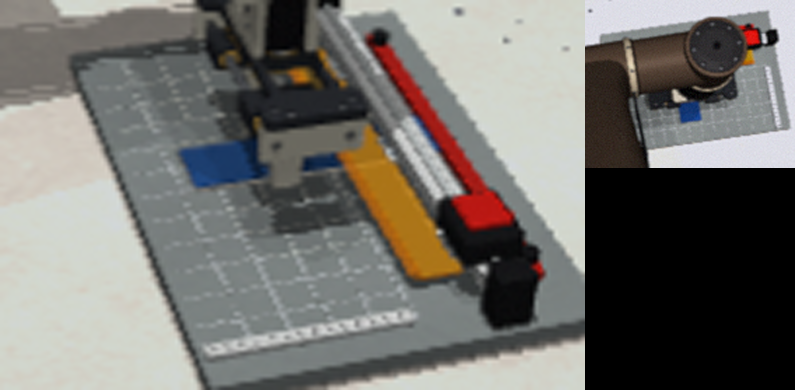

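The side crop shows blue between the rail and the red bar at (423,135), so the strip is home, and the orange hold-down is down. Now I release, rise, and shut the fingers.

Emit:
play_rows(rows=[{"slide":[0,0,0],"delta_rot":[0,0,0],"fingers":0.5},{"slide":[0,0,0],"delta_rot":[0,0,0],"fingers":0.5},{"slide":[0,0,0],"delta_rot":[0,0,0],"fingers":0.5},{"slide":[-0.03,0,-0.08],"delta_rot":[0,0,0],"fingers":0.5},{"slide":[-0.04,0,-0.08],"delta_rot":[0,0,0],"fingers":-1},{"slide":[0,0,0],"delta_rot":[0,0,0],"fingers":-1},{"slide":[0,0,0],"delta_rot":[0,0,0],"fingers":-1},{"slide":[0,0,0],"delta_rot":[0,0,0],"fingers":-1}])

```text
time_s: 12.8
tcp_pos: [0.5242, -0.1087, 0.0474]
eef_rot: [-180.0, 0.0, 8.1]
contact_force: [0.1, 0.6, 0.0]
gripper_width: 0.0313
gripper_force: 0.0
```

Emit:
play_rows(rows=[{"slide":[0,0,0.04],"delta_rot":[0,0,0],"fingers":-1},{"slide":[0,0,0.04],"delta_rot":[0,0,0],"fingers":-1},{"slide":[0,0,0.015],"delta_rot":[0,0,0],"fingers":-1},{"slide":[0,0,0],"delta_rot":[0,0,0],"fingers":-1}])

```text
time_s: 13.3
tcp_pos: [0.5241, -0.1087, 0.0329]
eef_rot: [180.0, 0.0, 8.1]
contact_force: [-0.6, -0.3, -0.3]
gripper_width: 0.0003
gripper_force: 0.0
```

```bash
python3 - <<'E'
from h import *; from plant import r
p=np.array([.6369,-.1153,.1411])
g=place(p,[(-.11,.022,0)])[0]; go(g[0],g[1],.027,8.08)
E
```

```text
at 13.3 [ 0.5241 -0.1087  0.0329] [1.80e+02 5.00e-02 8.09e+00] F [-0.6 -0.3 -0.3] w 0.0003
slide [0.005 0.003 0.04 ] rot [0.001 0.01  0.003]
```

Emit:
play_rows(rows=[{"slide":[0,0,0.03],"delta_rot":[0,0,0],"fingers":-1},{"slide":[0,0,0.008],"delta_rot":[0,0,0],"fingers":-1},{"slide":[0,0,0],"delta_rot":[0,0,0],"fingers":-1}])

```text
time_s: 13.68
tcp_pos: [0.5243, -0.1087, 0.0276]
eef_rot: [180.0, 0.0, 8.1]
contact_force: [0.3, -1.0, 0.5]
gripper_width: 0.0007
gripper_force: 0.0
```

Emit:
play_rows(rows=[{"slide":[0,0,0.006],"delta_rot":[0,0,0],"fingers":-1},{"slide":[0,0,0],"delta_rot":[0,0,0],"fingers":-1}])

```text
time_s: 13.92
tcp_pos: [0.5244, -0.1087, 0.0273]
eef_rot: [180.0, -0.0, 8.1]
contact_force: [-2.2, 0.8, 6.4]
gripper_width: 0.0002
gripper_force: 2.7
```

Emit:
play_rows(rows=[{"slide":[0,0,0.003],"delta_rot":[0,0,0],"fingers":-1},{"slide":[0,0,0],"delta_rot":[0,0,0],"fingers":-1}])

```text
time_s: 14.18
tcp_pos: [0.5244, -0.1087, 0.0273]
eef_rot: [180.0, -0.0, 8.1]
contact_force: [-3.3, 1.4, 9.2]
gripper_width: 0.0005
gripper_force: 5.0
```

Emit:
play_rows(rows=[{"slide":[0,0,0.004],"delta_rot":[0,0,0],"fingers":-1},{"slide":[0,0,0],"delta_rot":[0,0,0],"fingers":-1},{"slide":[0,0,0],"delta_rot":[0,0,0],"fingers":-1},{"slide":[0,0,0],"delta_rot":[0,0,0],"fingers":-1}])

```text
time_s: 14.68
tcp_pos: [0.5245, -0.1087, 0.0272]
eef_rot: [180.0, -0.0, 8.1]
contact_force: [-4.8, 2.3, 15.6]
gripper_width: 0.0003
gripper_force: 8.1
```

```bash
python3 - <<'E'
from h import *; from plant import r
go(.5244,-.1087,.0273,8.08)
S=r.capture('side')
a=cv2.resize(S['image'][190:265,290:400],None,fx=7.2,fy=7.2,interpolation=cv2.INTER_CUBIC)
cv2.imwrite('pics/side6c.png',a)
p=np.array([.6369,-.1153,.1411])
print((proj(S,place(p,[(-.17,.047,.027),(-.17,-.003,.027),(.03,.047,.027),(.03,-.003,.027)]))-[290,190])*7.2)
E
```

```text
at 14.675 [ 0.5245 -0.1087  0.0272] [ 1.7998e+02 -4.0000e-02  8.1200e+00] F [-4.8  2.3 15.6] w 0.0003
slide [-0.  0. -0.] rot [ 0.004 -0.01   0.009]
[[215.28413541 277.38129234]
 [247.59616925 346.9048584 ]
 [656.0391645  213.00184549]
 [699.37099492 278.34160651]]
```

View pics/side6c.png

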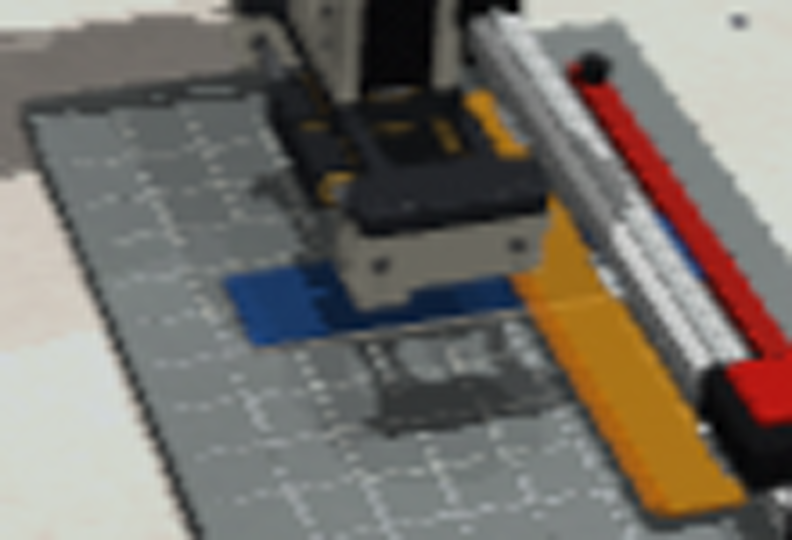

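The rear corners are at (222,277) and (255,346), square and within the calibration error of the predicted home pose. Blue reaches the red bar at (680,245), the hold-down is at rest, and the press is about 15 N. Handing in.

```bash
python3 -c "
from plant import r
print(r.close_job())"
```

```text
the job is handed in; nothing more can be done
None
```

The job is handed in: the strip lies blue face up against the red stop bar, square to it as far as the camera shows, under the resting hold-down, and the shut fingers press it onto the bed with about 15 N; I was not shown the verdict.

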